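# Right the reagent bottles and roll the label reel home

### The arm

A 7-joint arm with a two-finger parallel gripper is mounted at the origin on the work surface. World frame = base frame: x ahead of the robot, y to its left, z up, the work surface at z = 0. Lengths are in m, angles in rad, forces in N, time in s.
With the tool pointing down it reaches from about 0.4 to 0.925 m from the base axis. Payload 5.6 kg.
Tool frame: the origin (TCP) lies at the centre of the arm's flange, where the gripper is bolted on; the fingertips stand 173 mm ahead of it and the grasp point (between the pads) lies 155 mm ahead of it (tip_extent is the distance from the TCP to the fingertips, in m); z points along the fingers, y is the line along which they close (so a half turn about z gives the same grasp; the last joint's range is limited). The gripper opens to 85 mm and grips with 20 to 120 N. Pads are 22 mm wide; open, the fingers measure 114 mm over their backs; the gripper's body (76 mm by 85 mm) begins 54 mm behind the grasp point. The pads swing forward as they close: fully open they stand 13 mm farther back than shut.
Start: joints at [-1.218, 0.468, -0.012, 1.603, 0.006, 1.071, -0.056], TCP at [0.251, 0.6, 0.405] pointing down, gripper open.
Joint ranges: [-2.53, 2.53], [-0.31, 2.02], [-1.57, 1.55], [0.28, 2.44], [-1.29, 4.43], [0.15, 1.84], [-2.92, 2.92]. Speed limits (rad/s): [2.57, 2.57, 3.14, 3.14, 3.14, 3.14, 3.14].

### API

Orientations are given as a rotation vector (axis times angle).
In Python, from cell import * gives the robot as it stands.
- The arm moves only by the shell command python3 -m pendant 'ROWS' [OPENING] [FORCE]. ROWS is a JSON list of rows, 1 to 20 of them, each of 6 numbers: dx, dy, dz in m, then a rotation vector rx, ry, rz in rad; each row is the pose to reach, as a shift and turn from the pose commanded when the command began, along the tool's axes at that moment; what a row does not reach only later rows make up. A row lasts 1/12 s, in which the tool goes at most 0.0417 m and 0.125 rad, less where a joint would pass 70% of its speed; a pose out of reach is approached as far as the arm can. OPENING is the finger opening in m, set as the command begins (- or left out keeps the last). The fingers move at their own pace and stop on an object; FORCE is the grip in N (left out, the last holds). Time passes only in rows, so rows that do not move let the fingers close. It prints the time, the measured TCP pose, the force, the opening and the grip force at its end.
- get_state(): the state, without advancing time (a new reading comes with each control period).
- get_image(name): name is "scene" or "side" or "wrist"; returns the picture (480x640x3 uint8, red, green, blue); there is no depth.
- get_calibration(name): a dict with "vfov" (degrees; the focal length in pixels is half the picture's height over the tangent of half this angle, whatever the lens; pixels are square), "cx", "cy" (the principal point, pixels), "R" (3x3) and "t" (3): a world point X has camera coordinates R X + t; the wrist camera has in their place "T_tool_cam" (4x4, takes a point from camera to tool coordinates, whose origin is the TCP and whose axes are the flange's). Camera axes: x right, y down, z forward; pixel columns grow to the right and rows downward; lengths in m; the calibration is good to about 2 mm. A picture is of the moment at which its call begins: read the wrist's pose just before it. get_calibration takes no time and is no camera call.
- hand_in(): hands the job in; it is judged then, once.
Trained networks look in the newest picture that a camera, given by its name, has taken for a name from the list of things; names that differ only in an ending like _2 or _b are one class to them, and where a whole thing is asked for, a point or a joint stands for the part that bears it (a point fixed in the world has none). Each returns a list of dicts, best first, with "score" (0 to 1); they miss things now and then, are a little off and sometimes report something else, mostly with a low value. They report only what shows in the picture. A call takes as long as a camera call. They do not tell look-alikes from the thing itself.
- spot_in(camera, name): "pixel" ([row, column] in pixels, amid what is visible of it).
- silhouettes(camera, name): "region" (480x640 bool, what is visible of it) and "pixel" ([row, column] in pixels, amid what is visible of it).
The state is a dict: "t": time; "q": joint angles; "joint_vel": joint speeds; "joint_torque": joint torques, N m; "ee_pos": TCP position; "eef_rot": TCP orientation; "force": force on the tool from outside, world axes, zero at the start; "torque": the same for the moment, N m; "opening": finger opening in m; "finger_force": force on a finger pad.
Only numpy, scipy, OpenCV 4.12 (cv2) and the standard library are available. Lean on these libraries where they do the work, as an engineer would, in place of code of your own. Each camera call takes 0.05 s, during which the arm holds its last target. There are 200 camera calls.

### The job

Get the bench ready for the next run: first stand every fallen red-capped bottle upright in the blue reagent lane, leaving the green-capped bottle and the specimen jar alone. Then roll the label reel on its rim along the bench, over the low rib into the printer's cradle, so that it rests upright on its rim between rib and stop; roll it, do not drag or lift it, and never let it fall over. Last, press the green ready button fully down.

Things in the scene. Friction and masses are not known exactly. Their poses are not given: they have to be found in the camera images.
- lane: thin blue vinyl mat with yellow edges, flush on the bench, 190 mm across (its x) and 740 mm long (its y): the reagent lane, fixed. Origin at its centre, on the bench; five bottle places about 145 mm apart along y.
- bottle_a: squat square white reagent bottle, red cap, lying on its side in the lane at the start, about lengthwise, cap to the left or right (may be absent: None). 72 mm tall: body 54 x 54 x 55 mm, cap 44 mm across; about 0.15 kg. Origin on its axis, 36 mm from the underside (27 mm up while lying, 36 mm when upright); z points from underside to cap.
- bottle_b: squat square white reagent bottle, red cap, lying on its side in the lane at the start, about lengthwise, cap to the left or right (may be absent: None). 72 mm tall: body 54 x 54 x 55 mm, cap 44 mm across; about 0.15 kg. Origin on its axis, 36 mm from the underside (27 mm up while lying, 36 mm when upright); z points from underside to cap.
- bottle_c: squat square white reagent bottle, red cap, lying on its side in the lane at the start, about lengthwise, cap to the left or right (may be absent: None). 72 mm tall: body 54 x 54 x 55 mm, cap 44 mm across; about 0.15 kg. Origin on its axis, 36 mm from the underside (27 mm up while lying, 36 mm when upright); z points from underside to cap.
- bottle_d: squat square white reagent bottle, red cap, lying on its side in the lane at the start, about lengthwise, cap to the left or right (may be absent: None). 72 mm tall: body 54 x 54 x 55 mm, cap 44 mm across; about 0.15 kg. Origin on its axis, 36 mm from the underside (27 mm up while lying, 36 mm when upright); z points from underside to cap.
- neighbour: bystander: the same bottle with a green cap and green band, standing upright in the lane; same size and axes (origin 36 mm above its underside). Leave it alone.
- reel: label reel standing on its rim on the bench: two blue flanges, 100 mm diameter, 40 mm wide over both, white roll between; grey axle, 18 mm diameter, sticking out 35 mm beyond each flange. About 0.35 kg; rolls freely, slightly faceted (32 flats). Origin at its centre (50 mm up); x is the axle, z points to the red mark on rim and flanges, at the top at the start.
- printer: fixed label printer with reel cradle. Origin on the bench under the parked reel; +y, the way the reel must roll, points to the printer; x is along the parked axle. Yellow strip 60 mm wide; rib 3 mm high, 5 mm wide across its entrance at y=-21 mm; black stop 30 mm high, face at y=47.5 mm; about 2 mm play between. White housing 70 mm high, y 85 to 245, x -200 to 40 mm.
- bay (a point): centre of the reel when it is parked in the cradle, 50 mm above the bench; axes as the printer's.
- ready (a joint): green ready button on top of the printer, pressed straight down: 0 is up, 0.006 m fully down, which takes 5 N; springs back.
- ready_top (a point): centre of the button's top face (36 mm across).
- jar: bystander: closed specimen jar with an orange lid, 60 mm across and 75 mm tall, standing on the bench; origin under its centre, z up. Leave it alone.
Things that resemble listed ones, but are neither listed nor needed, are in the scene too. What is shaped like the bottle_b but purple is not meant.

How it is judged:
By the outcome, as a careful person would: the job done as asked, in the order asked, and still so for the second after the job is handed in, with the robot touching nothing.
Of bottle_a, bottle_b, bottle_c, bottle_d only 3 to 4 are there at a start; the rules pass over those that are not, and their reading is None.
At some moment in a run one of bottle_a, bottle_b, bottle_c, bottle_d may be knocked a few centimetres aside while the robot is not near it.
Once in a run the grip may slacken for a moment while it holds something.
It also fails if it takes over 192 s, if anything falls off the work surface, if the arm or the gripper's body presses on something with over 40 N, if the wrist force passes 120 N, or if a joint passes its speed limit or range.

## Working session

There is one attempt and no reset: what is moved stays moved. The work goes in short steps, Python scripts to look and compute and a shell command to move; the robot and the scene stay as the last step left them, time stands still between calls to the robot, and variables do not carry over. Pictures are saved under pics/ and viewed, at most 14 in all, crops included, and the job is handed in when it is done.

```bash
ls; mkdir -p pics; cat > h.py <<'E'
from cell import *
import numpy as np, cv2
from scipy.spatial.transform import Rotation as Ro
def cam(name):
    c=get_calibration(name); f=240/np.tan(np.radians(c["vfov"])/2)
    if "R" in c: R=np.array(c["R"]);t=np.array(c["t"])
    else:
        s=get_state(); T=np.eye(4);T[:3,:3]=Ro.from_rotvec(s["eef_rot"]).as_matrix();T[:3,3]=s["ee_pos"]
        W=np.linalg.inv(T@np.array(c["T_tool_cam"]));R=W[:3,:3];t=W[:3,3]
    return f,c["cx"],c["cy"],R,t
def unproj(C,px,z):
    f,cx,cy,R,t=C
    d=R.T@np.array([(px[1]-cx)/f,(px[0]-cy)/f,1.]); o=-R.T@t
    return o+d*(z-o[2])/d[2]
def proj(C,X):
    f,cx,cy,R,t=C; p=R@np.array(X)+t
    return np.array([cy+f*p[1]/p[2],cx+f*p[0]/p[2]])
def save(name,fn):
    im=get_image(name); cv2.imwrite("pics/"+fn,im[:,:,::-1]); return im
E
python3 - <<'E'
from h import *
s=get_state();print(s)
for n in("scene","side","wrist"):
    c=get_calibration(n);print(n,c)
    save(n,n+"0.png")
    C=cam(n);print("pos",-C[3].T@C[4])
    for k in("bottle_a","neighbour","reel","printer","ready","jar","lane"):
        try:
            for d in spot_in(n,k): print(n,k,round(d["score"],2),np.round(d["pixel"]),np.round(unproj(C,d["pixel"],.03),3))
        except Exception as e: print(n,k,e)
E
```

```text
pics
{'t': 0.0, 'q': array([-1.21801228,  0.4683871 , -0.01162057,  1.60361561,  0.00602423,
        1.07140878, -0.05627314]), 'joint_vel': array([ 0.00060507,  0.00050992, -0.00091431, -0.00118523,  0.00080034,
       -0.00045125,  0.00092691]), 'joint_torque': array([-1.25654647e-04, -5.32380867e+01,  2.13171879e-02, -2.51294839e+01,
        1.13683142e-02,  7.78077403e-03,  6.22528503e-06]), 'ee_pos': array([0.25053725, 0.59950678, 0.40373495]), 'eef_rot': array([-6.17618771e-01, -3.08006396e+00,  2.78250357e-03]), 'force': array([ 0.78093354,  0.34066923, -1.01019889]), 'torque': array([ 0.00764798, -0.00733056,  0.00676392]), 'finger_force': 0.0, 'opening': 0.08533122504258162}
scene {'vfov': 47.655284253523725, 'cx': 311.01939276842074, 'cy': 241.21095627047222, 'R': array([[-0.61808013,  0.78600715, -0.01302714],
       [ 0.47020732,  0.35636773, -0.80740766],
       [-0.62998574, -0.50516809, -0.58985013]]), 't': array([ 0.41061729, -0.207956  ,  1.52579128])}
pos [1.31280357 0.52214174 0.73743208]
scene bottle_a 0.96 [289. 380.] [0.6   0.123 0.03 ]
scene bottle_a 0.86 [280.
[... 1426 characters left out ...]
2.] [0.456 0.305 0.03 ]
side jar 0.55 [399. 413.] [ 0.462 -0.423  0.03 ]
side lane 0.58 [285. 341.] [ 0.573 -0.147  0.03 ]
wrist {'vfov': 71.79462725360656, 'cx': 320.9831107880962, 'cy': 242.36159397115506, 'T_tool_cam': array([[ 7.41534017e-04, -9.60620432e-01, -2.77862981e-01,
         6.87980201e-02],
       [ 9.99999717e-01,  7.46886962e-04,  8.65855948e-05,
         1.07488961e-03],
       [ 1.24356346e-04, -2.77862967e-01,  9.60620714e-01,
         3.02628472e-02],
       [ 0.00000000e+00,  0.00000000e+00,  0.00000000e+00,
         1.00000000e+00]])}
pos [0.18757621 0.62724759 0.37444323]
wrist printer 0.92 [343.  73.] [0.281 0.27  0.03 ]
wrist jar 0.56 [343.  72.] [0.28  0.268 0.03 ]
```

View pics/scene0.png

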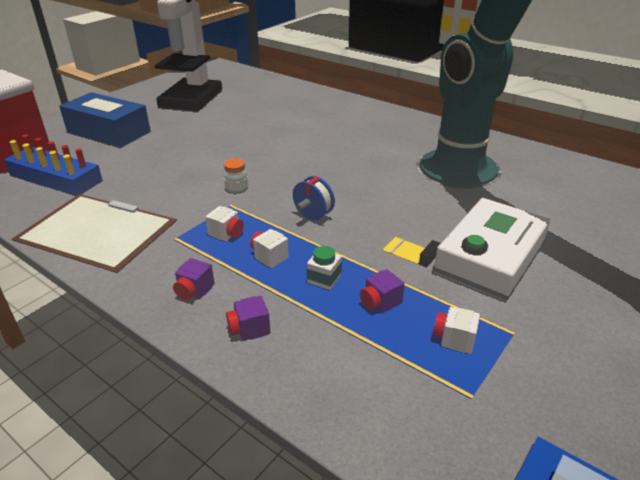

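View pics/side0.png

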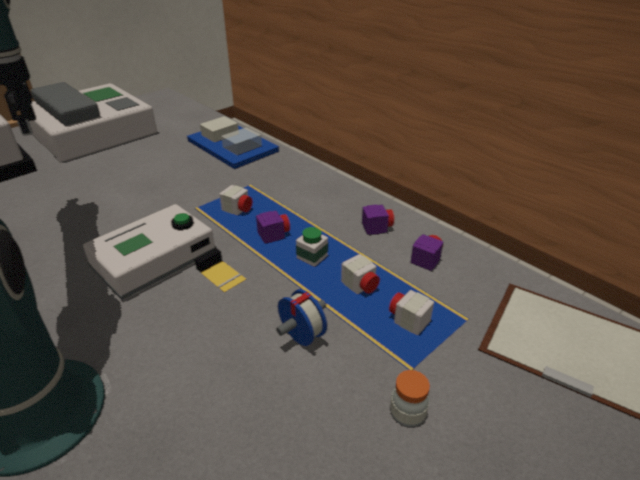

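The scene shows three white red-capped bottles in the lane: (row 223, col 222) with its cap to +y, (246, 270) with its cap to -y, and (328, 460) with its cap to -y. The bottle at (291, 382) is a purple decoy, and the green-capped neighbour is at (266, 322). The reel is at (198, 314), the cradle strip at (250, 405) and the button at (243, 474). The side view agrees. Next I'll measure the poses.

```bash
cat >> h.py <<'E'
def frame(zdir,ydir):
    z=np.array(zdir,float);z/=np.linalg.norm(z);y=np.array(ydir,float);y-=z*(y@z);y/=np.linalg.norm(y)
    return np.column_stack([np.cross(y,z),y,z])
def go(g,R,L=.155):
    """row from the present pose to grasp point g with tool matrix R"""
    s=get_state();R0=Ro.from_rotvec(s["eef_rot"]).as_matrix()
    tcp=np.array(g)-L*R[:,2]; d=R0.T@(tcp-s["ee_pos"]); r=Ro.from_matrix(R0.T@R).as_rotvec()
    print("row",np.round(d,3).tolist(),np.round(r,3).tolist(),"n>=",max(np.linalg.norm(d)/.0417,np.linalg.norm(r)/.125).round(1))
def grasp():
    s=get_state();R=Ro.from_rotvec(s["eef_rot"]).as_matrix();return s["ee_pos"]+.155*R[:,2],R
def tri(pa,pb,Ca,Cb):
    A=[];b=[]
    for p,C in((pa,Ca),(pb,Cb)):
        f,cx,cy,R,t=C;d=R.T@np.array([(p[1]-cx)/f,(p[0]-cy)/f,1]);d/=np.linalg.norm(d);P=np.eye(3)-np.outer(d,d);A.append(P);b.append(P@(-R.T@t))
    return np.linalg.lstsq(np.vstack(A),np.hstack(b),rcond=None)[0]
def top(name,k,z,C=None):
    """silhouettes of k projected on plane z"""
    C=C or cam(name);out=[]
    for d in silhouettes(name,k):
        m=d["region"].astype(np.uint8);c=max(cv2.findContours(m,0,1)[0],key=cv2.contourArea)[:,0]
        P=np.array([unproj(C,(v,u),z)[:2] for u,v in c]);out.append((d["score"],P,d))
    return out
E
python3 - <<'E'
from h import *
A,B=cam("scene"),cam("side")
im=get_image("scene");im2=get_image("side")
for k in("bottle_a","neighbour","reel","ready","jar","printer"):
    D=silhouettes("scene",k);E=silhouettes("side",k)
    for d in D:
        for e in E:
            X=tri(d["pixel"],e["pixel"],A,B);r=np.linalg.norm(proj(A,X)-d["pixel"])
            if r<6 and 0<X[2]<.12:
                print(k,round(d["score"],2),round(e["score"],2),X.round(3),r.round(1),im[d["region"]].mean(0).round())
# yellow
hsv=cv2.cvtColor(im,cv2.COLOR_RGB2HSV);y=cv2.inRange(hsv,(20,120,120),(32,255,255))
n,l,st,ce=cv2.connectedComponentsWithStats(y)
for i in range(1,n):
    if st[i,4]>60:
        ys,xs=np.where(l==i);P=np.array([unproj(A,(v,u),0)[:2] for u,v in zip(xs,ys)]).astype(np.float32)
        print("yellow",st[i,4],cv2.boxPoints(cv2.minAreaRect(P)).round(3).tolist())
go((.60,.24,.2),frame((0,0,-1),(-1,0,0)))
E
```

```text
bottle_a 0.98 0.61 [ 0.824 -0.021  0.032] 1.0 [104.  56. 100.]
bottle_a 0.83 0.7 [0.605 0.128 0.03 ] 2.1 [100.  54.  98.]
bottle_a 0.81 0.61 [0.607 0.292 0.027] 0.6 [163. 144. 138.]
bottle_a 0.8 0.59 [ 0.794 -0.205  0.024] 0.2 [104.  57.  92.]
bottle_a 0.75 0.59 [ 0.624 -0.146  0.024] 0.7 [153. 143. 139.]
neighbour 0.61 0.64 [ 0.614 -0.005  0.033] 2.0 [ 89. 110.  96.]
reel 0.84 0.76 [ 0.434 -0.175  0.052] 1.4 [77. 78. 99.]
ready 0.51 0.61 [0.414 0.225 0.087] 0.6 [ 73. 124.  78.]
jar 0.91 0.96 [ 0.466 -0.422  0.029] 0.4 [136. 108.  89.]
printer 0.7 0.63 [0.346 0.231 0.026] 0.8 [168. 164. 148.]
yellow 140 [[0.5230000019073486, -0.08399999886751175], [0.5230000019073486, -0.3700000047683716], [0.5289999842643738, -0.3700000047683716], [0.5289999842643738, -0.08399999886751175]]
yellow 118 [[0.3919999897480011, 0.050999999046325684], [0.3930000066757202, 0.03500000014901161], [0.453000009059906, 0.03799999877810478], [0.453000009059906, 0.05299999937415123]]
yellow 724 [[0.7020000219345093, 0.3700000047683716], [0.7039999961853027, -0.3700000047683716], [0.7099999785423279, -0.3700000047683716], [0.7080000042915344, 0.3700000047683716]]
yellow 415 [[0.38999998569488525, 0.12200000137090683], [0.3919999897480011, 0.05999999865889549], [0.4519999921321869, 0.06199999898672104], [0.44999998807907104, 0.12399999797344208]]
yellow 74 [[0.5230000019073486, 0.0689999982714653], [0.5230000019073486, -0.04100000113248825], [0.5289999842643738, -0.04100000113248825], [0.527999997138977, 0.0689999982714653]]
yellow 100 [[0.5220000147819519, 0.2540000081062317], [0.5230000019073486, 0.1379999965429306], [0.527999997138977, 0.1379999965429306], [0.5270000100135803, 0.2540000081062317]]
yellow 72 [[0.5220000147819519, 0.30300000309944153], [0.5270000100135803, 0.30300000309944153], [0.527999997138977, 0.36899998784065247], [0.5220000147819519, 0.36899998784065247]]
row [-0.461, -0.197, 0.05] [-0.0, 0.0, -1.967] n>= 15.7
```

```bash
r="[-0.461,-0.197,0.05,0,0,-1.967]"; echo; python3 -m pendant '[[-0.461,-0.197,0.05,0,0,-1.967],[-0.461,-0.197,0.05,0,0,-1.967],[-0.461,-0.197,0.05,0,0,-1.967],[-0.461,-0.197,0.05,0,0,-1.967],[-0.461,-0.197,0.05,0,0,-1.967],[-0.461,-0.197,0.05,0,0,-1.967],[-0.461,-0.197,0.05,0,0,-1.967],[-0.461,-0.197,0.05,0,0,-1.967],[-0.461,-0.197,0.05,0,0,-1.967],[-0.461,-0.197,0.05,0,0,-1.967],[-0.461,-0.197,0.05,0,0,-1.967],[-0.461,-0.197,0.05,0,0,-1.967],[-0.461,-0.197,0.05,0,0,-1.967],[-0.461,-0.197,0.05,0,0,-1.967],[-0.461,-0.197,0.05,0,0,-1.967],[-0.461,-0.197,0.05,0,0,-1.967],[-0.461,-0.197,0.05,0,0,-1.967],[-0.461,-0.197,0.05,0,0,-1.967]]' 0.085 40
cat >> h.py <<'E'
def bottles(C=None,z=.027):
    """lying bottles seen by wrist camera: white body centre on top face, cap direction"""
    C=C or cam("wrist");im=get_image("wrist")
    for sc,P,d in top("wrist","bottle_a",.054,C):
        m=d["region"];px=im[m].astype(int);ys,xs=np.where(m)
        red=(px[:,0]>1.8*px[:,1])&(px[:,0]>1.8*px[:,2])
        wht=(abs(px[:,0]-px[:,2])<45)&(px.mean(1)>150)&(px[:,1]>.75*px[:,0])
        o=[round(sc,2),m.sum(),d["pixel"],wht.sum()]
        if wht.sum()>200:
            W=np.array([unproj(C,(v,u),.054)[:2] for u,v in zip(xs[wht],ys[wht])]).astype(np.float32);r=cv2.minAreaRect(W)
            o+=["white rect",np.round(r[0],3),np.round(r[1],3),round(r[2],1)]
        if red.sum()>20: o+=["red",unproj(C,(ys[red].mean(),xs[red].mean()),.03)[:2].round(3)]
        print(*o)
    return im
E
python3 - <<'E'
from h import *
im=bottles();cv2.imwrite("pics/w1.png",im[:,:,::-1])
E
```

```text
t: 3.4
ee_pos: [0.6001, 0.24, 0.3547]
eef_rot: [-2.218, 2.225, 0.0]
force: [0.3, -0.7, 0.9]
opening: 0.085
finger_force: 0.0
0.97 7004 [86.5, 316.9] 0 red [0.636 0.116]
0.65 5140 [276.1, 312.4] 3447 white rect [0.607 0.294] [0.056 0.054] 17.5 red [0.616 0.261]
```

View pics/w1.png

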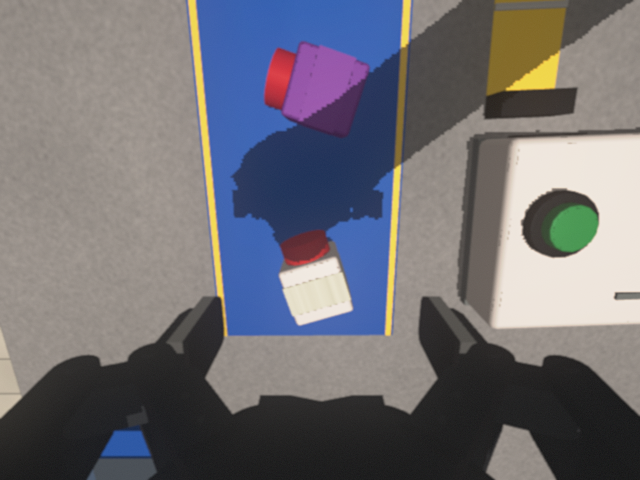

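The wrist view confirms the white bottle at about (.607, .294). Its cap points to -y and is yawed about 17° toward +x. The purple bottle stays put.

```bash
cat >> h.py <<'E'
def pick(a,c,tilt,h=.027):
    a=np.array([*a,0.]);a/=np.linalg.norm(a);t=np.radians(tilt)
    z=-np.cos(t)*np.array([0,0,1.])-np.sin(t)*a; y=np.cross([0,0,1.],a); R0=grasp()[1]
    if y@R0[:,1]<0:y=-y
    R=frame(z,y); g=np.array([*c,h]); print("pre");go(g-.1*z,R); print("then row [0,0,.1]")
E
python3 -c "
from h import *
pick((.29,-.956),(.607,.294),30)"
```

```text
pre
row [0.068, -0.044, 0.107] [-0.078, -0.52, -0.29] n>= 4.8
then row [0,0,.1]
```

```bash
python3 -m pendant '[[0.068,-0.044,0.107,-0.078,-0.52,-0.29],[0.068,-0.044,0.107,-0.078,-0.52,-0.29],[0.068,-0.044,0.107,-0.078,-0.52,-0.29],[0.068,-0.044,0.107,-0.078,-0.52,-0.29],[0.068,-0.044,0.107,-0.078,-0.52,-0.29],[0.068,-0.044,0.107,-0.078,-0.52,-0.29],[0.068,-0.044,0.107,-0.078,-0.52,-0.29],[0.068,-0.044,0.107,-0.078,-0.52,-0.29]]'
python3 -c "
from h import *
pick((.29,-.956),(.607,.294),30)
g,R=grasp();print(g,R[:,2],R[:,1]);bottles()"
python3 -m pendant '[[0,0,0.03,0,0,0],[0,0,0.06,0,0,0],[0,0,0.09,0,0,0],[0,0,0.1,0,0,0],[0,0,0.1,0,0,0],[0,0,0.1,0,0,0]]'
```

```text
t: 4.17
ee_pos: [0.6442, 0.1713, 0.2464]
eef_rot: [-2.223, 1.651, 0.6]
force: [0.0, 0.1, -1.1]
opening: 0.0852
finger_force: 0.0
pre
row [-0.001, -0.0, -0.001] [0.002, 0.001, -0.002] n>= 0.0
then row [0,0,.1]
[0.62131512 0.24552906 0.11224887] [-0.14770052  0.4788395  -0.86538852] [-0.95710278 -0.28973269  0.00303809]
0.73 9650 [250.8, 324.2] 4406 white rect [0.608 0.292] [0.055 0.055] 16.7 red [0.617 0.259]
t: 4.77
ee_pos: [0.6294, 0.2213, 0.1625]
eef_rot: [-2.229, 1.644, 0.594]
force: [0.7, 0.2, -0.1]
opening: 0.0849
finger_force: 0.0
```

```bash
python3 -m pendant '[[0,0,0,0,0,0],[0,0,0,0,0,0],[0,0,0,0,0,0],[0,0,0,0,0,0],[0,0,0,0,0,0],[0,0,0,0,0,0],[0,0,0,0,0,0],[0,0,0,0,0,0],[0,0,0,0,0,0]]' 0 60
cat >> h.py <<'E'
def stand(a,yaw=0,xy=None,h=.12,Lg=.155):
    """after grasp: row rotating bottle upright with grasp point at height h"""
    g,R=grasp();a=np.array([*a,0.]);a/=np.linalg.norm(a)
    Rn=Ro.from_rotvec(np.cross(a,[0,0,1])*np.pi/2).as_matrix()@R
    Rn=Ro.from_rotvec([0,0,yaw]).as_matrix()@Rn
    if xy is None: xy=g[:2]
    print("lift",(R.T@[0,0,.08]).round(3));go((*xy,h),Rn)
E
python3 -c "
from h import *
stand((.29,-.956))"
```

```text
t: 5.52
ee_pos: [0.6304, 0.2192, 0.1628]
eef_rot: [-2.224, 1.647, 0.595]
force: [-0.7, -2.4, 7.9]
opening: 0.0535
finger_force: 59.7
lift [-0.04  -0.    -0.069]
row [-0.201, -0.0, 0.076] [-0.003, 1.571, -0.001] n>= 12.6
```

```bash
python3 -m pendant '[[-0.023,0,-0.04,0,0,0],[-0.046,0,-0.08,0,0,0],[-0.06,0,-0.079,0,0.1,0],[-0.077,0,-0.077,0,0.2,0],[-0.106,0,-0.068,0,0.4,0],[-0.106,0,-0.068,0,0.4,0],[-0.132,0,-0.053,0,0.6,0],[-0.132,0,-0.053,0,0.6,0],[-0.157,0,-0.033,0,0.8,0],[-0.157,0,-0.033,0,0.8,0],[-0.176,0,-0.009,0,1.0,0],[-0.176,0,-0.009,0,1.0,0],[-0.19,0,0.019,0,1.2,0],[-0.19,0,0.019,0,1.2,0],[-0.199,0,0.049,0,1.4,0],[-0.199,0,0.049,0,1.4,0],[-0.201,0,0.076,0,1.571,0],[-0.201,0,0.076,0,1.571,0],[-0.201,0,0.076,0,1.571,0],[-0.201,0,0.076,0,1.571,0]]'
python3 -c "
from h import *
g,R=grasp();print(g,R);save('side','s2.png');save('scene','c2.png')
im=np.hstack([cv2.imread('pics/s2.png')[120:320,130:430],cv2.imread('pics/c2.png')[230:430,330:630]]);cv2.imwrite('pics/m2.png',im)
print(R.T@[0,0,-.08])"
```

```text
t: 7.18
ee_pos: [0.5671, 0.423, 0.1953]
eef_rot: [1.853, -1.369, 1.066]
force: [-0.2, -0.3, -1.0]
opening: 0.0533
finger_force: 59.8
[0.60636491 0.29477189 0.11752526] [[ 0.1479054  -0.95604664  0.25317743]
 [-0.47935375 -0.29321298 -0.82719172]
 [ 0.86506877  0.00098457 -0.50165232]]
[-6.92055017e-02 -7.87654625e-05  4.01321857e-02]
```

View pics/m2.png

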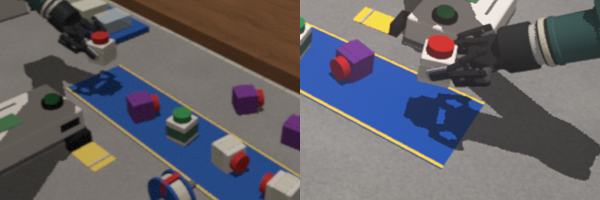

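The bottle is held upright, so I'll lower it now.

```bash
python3 -m pendant '[[-0.026,0,0.015,0,0,0],[-0.052,0,0.03,0,0,0],[-0.061,0,0.035,0,0,0],[-0.067,0,0.0385,0,0,0],[-0.07,0,0.0405,0,0,0],[-0.0735,0,0.0425,0,0,0],[-0.0735,0,0.0425,0,0,0],[-0.0735,0,0.0425,0,0,0]]'
```

```text
t: 7.95
ee_pos: [0.5677, 0.4231, 0.1122]
eef_rot: [1.851, -1.37, 1.069]
force: [-0.3, -0.7, -1.3]
opening: 0.0535
finger_force: 59.8
```

```bash
for i in 1 2 3; do python3 -m pendant '[[-0.0013,0,0.00075,0,0,0],[-0.0013,0,0.00075,0,0,0]]' | grep -E "pos|force"; done
```

```text
ee_pos: [0.5674, 0.423, 0.1102]
force: [-0.1, -0.2, -0.9]
finger_force: 59.8
ee_pos: [0.5672, 0.4228, 0.108]
force: [-0.5, 0.1, -1.7]
finger_force: 59.8
ee_pos: [0.5673, 0.423, 0.1071]
force: [-1.1, 0.4, 2.5]
finger_force: 60.1
```

```bash
python3 -m pendant '[[0,0,0,0,0,0],[0,0,0,0,0,0],[0,0,0,0,0,0],[0,0,0,0,0,0],[0,0,0,0,0,0],[0,0,0,0,0,0],[0,0,-0.03,0,0,0],[0,0,-0.06,0,0,0],[0,0,-0.1,0,0,0],[0,0,-0.1,0,0,0]]' 0.085 60
python3 -c "
from h import *
go((.625,-.15,.22),frame((0,0,-1),(-1,0,0)))
save('side','s3.png');B=cam('side')
for d in spot_in('side','bottle_a'): print(d['score'],d['pixel'],unproj(B,d['pixel'],.03))"
```

```text
t: 9.28
ee_pos: [0.5384, 0.5132, 0.1608]
eef_rot: [1.863, -1.371, 1.068]
force: [-1.6, 1.5, 0.7]
opening: 0.0849
finger_force: 0.0
row [0.519, 0.115, 0.458] [-0.161, -1.029, 0.274] n>= 16.8
0.87 [309.1, 408.6] [ 0.61962325 -0.28880239  0.03      ]
0.83 [253.1, 427.5] [ 0.79293133 -0.20595256  0.03      ]
0.82 [215.8, 376.3] [ 0.8224349  -0.02445572  0.03      ]
0.81 [222.0, 272.6] [0.61214825 0.1341535  0.03      ]
0.74 [273.6, 358.3] [ 0.62511054 -0.14704632  0.03      ]
0.71 [198.2, 234.5] [0.60752938 0.29272566 0.03      ]
```

```bash
python3 -m pendant '[[0.035,0,-0.02,0,0,0],[0.07,0,-0.04,0,0,0],[0.105,0,-0.06,0,0,0],[0.14,0,-0.08,0,0,0],[0.173,0,-0.1,0,0,0],[0.519,0.115,0.458,-0.161,-1.029,0.274],[0.519,0.115,0.458,-0.161,-1.029,0.274],[0.519,0.115,0.458,-0.161,-1.029,0.274],[0.519,0.115,0.458,-0.161,-1.029,0.274],[0.519,0.115,0.458,-0.161,-1.029,0.274],[0.519,0.115,0.458,-0.161,-1.029,0.274],[0.519,0.115,0.458,-0.161,-1.029,0.274],[0.519,0.115,0.458,-0.161,-1.029,0.274],[0.519,0.115,0.458,-0.161,-1.029,0.274],[0.519,0.115,0.458,-0.161,-1.029,0.274],[0.519,0.115,0.458,-0.161,-1.029,0.274],[0.519,0.115,0.458,-0.161,-1.029,0.274],[0.519,0.115,0.458,-0.161,-1.029,0.274],[0.519,0.115,0.458,-0.161,-1.029,0.274],[0.519,0.115,0.458,-0.161,-1.029,0.274]]'
python3 -m pendant '[[0,0,0,0,0,0],[0,0,0,0,0,0],[0,0,0,0,0,0],[0,0,0,0,0,0]]' | head -2
python3 - <<'E'
from h import *
im=bottles();cv2.imwrite("pics/w2.png",im[:,:,::-1]);print(grasp())
E
```

```text
t: 11.05
ee_pos: [0.6179, -0.1149, 0.3752]
eef_rot: [2.206, -2.224, 0.011]
force: [0.6, 1.9, -1.4]
opening: 0.0849
finger_force: 0.0
t: 11.38
ee_pos: [0.6184, -0.111, 0.375]
0.97 4341 [31.4, 314.7] 2515 white rect [ 0.623 -0.276] [0.054 0.038] 6.5 red [ 0.621 -0.265]
0.97 5488 [300.9, 125.9] 36 red [ 0.849 -0.049]
0.85 6976 [132.4, 111.1] 43 red [ 0.849 -0.189]
0.85 311 [394.3, 326.8] 0
0.56 4861 [185.6, 312.4] 3170 white rect [ 0.629 -0.143] [0.053 0.052] 85.2 red [ 0.626 -0.178]
(array([ 0.61856619, -0.111188  ,  0.22057757]), array([[-0.0027028 , -0.99999551, -0.0012966 ],
       [-0.99994155,  0.00271622, -0.01046527],
       [ 0.01046875,  0.00126824, -0.9999444 ]]))
```

View pics/w2.png

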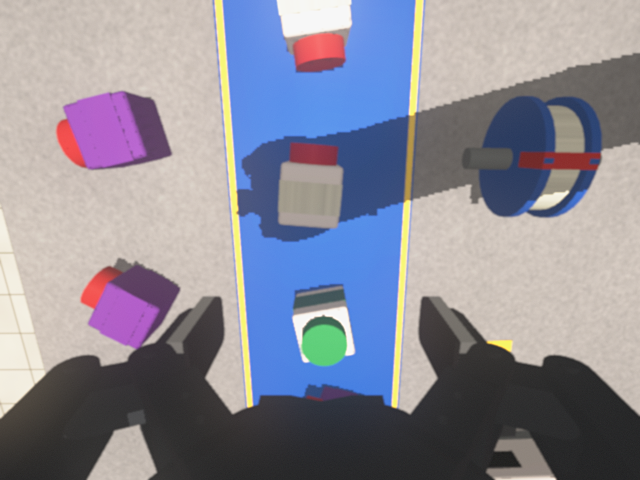

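Bottle 2 lies at (.629, -.143) with its cap to -y. The reel's axle runs along x. I'll pick the bottle up and place it with the hand yawed toward the robot, so it clears the neighbour.

```bash
python3 -c "
from h import *
pick((-.08,-.997),(.629,-.143),30)"
```

```text
pre
row [0.159, -0.001, 0.129] [0.021, -0.534, 0.075] n>= 4.9
then row [0,0,.1]
```

```bash
python3 -m pendant '[[0.159,-0.001,0.129,0.021,-0.534,0.075],[0.159,-0.001,0.129,0.021,-0.534,0.075],[0.159,-0.001,0.129,0.021,-0.534,0.075],[0.159,-0.001,0.129,0.021,-0.534,0.075],[0.159,-0.001,0.129,0.021,-0.534,0.075],[0.159,-0.001,0.129,0.021,-0.534,0.075],[0.159,-0.001,0.129,0.021,-0.534,0.075],[0.159,-0.001,0.129,0.021,-0.534,0.075]]' 0.085 60
python3 -c "
from h import *
pick((-.08,-.997),(.629,-.143),30);bottles()"

```

```text
t: 12.15
ee_pos: [0.6194, -0.2697, 0.2479]
eef_rot: [-1.839, 1.993, 0.496]
force: [0.4, 0.1, 1.6]
opening: 0.085
finger_force: 0.0
pre
row [0.0, 0.001, -0.0] [-0.0, 0.003, -0.0] n>= 0.0
then row [0,0,.1]
0.95 714 [389.0, 383.6] 9 red [0.638 0.142]
0.73 12350 [204.2, 49.3] 91
0.68 3781 [326.1, 127.6] 25 red [ 0.844 -0.048]
0.63 14245 [43.5, 311.3] 4 red [ 0.619 -0.255]
0.62 9702 [243.0, 325.9] 5510 white rect [ 0.628 -0.16 ] [0.089 0.055] 83.5 red [ 0.626 -0.179]
0.62 3346 [356.9, 521.4] 835 white rect [0.358 0.19 ] [0.142 0.536] 16.1
```

```bash
python3 -m pendant '[[0,0,0.03,0,0,0],[0,0,0.06,0,0,0],[0,0,0.09,0,0,0],[0,0,0.1,0,0,0],[0,0,0.1,0,0,0],[0,0,0.1,0,0,0]]' | grep -E pos
python3 -m pendant '[[0,0,0,0,0,0],[0,0,0,0,0,0],[0,0,0,0,0,0],[0,0,0,0,0,0],[0,0,0,0,0,0],[0,0,0,0,0,0],[0,0,0,0,0,0],[0,0,0,0,0,0],[0,0,0,0,0,0]]' 0 60
python3 -c "
from h import *
stand((-.08,-.997))"
```

```text
ee_pos: [0.6239, -0.2218, 0.165]
t: 13.5
ee_pos: [0.6233, -0.2239, 0.1634]
eef_rot: [-1.835, 1.998, 0.49]
force: [-2.3, -3.5, 6.5]
opening: 0.0536
finger_force: 63.8
lift [-0.04  -0.    -0.069]
row [-0.2, 0.001, 0.076] [0.006, 1.571, -0.008] n>= 12.6
```

```bash
python3 -m pendant '[[-0.023,0,-0.04,0,0,0],[-0.046,0,-0.08,0,0,0],[-0.06,0,-0.079,0,0.1,0],[-0.077,0,-0.077,0,0.2,0],[-0.106,0,-0.068,0,0.4,0],[-0.106,0,-0.068,0,0.4,0],[-0.132,0,-0.053,0,0.6,0],[-0.132,0,-0.053,0,0.6,0],[-0.157,0,-0.033,0,0.8,0],[-0.157,0,-0.033,0,0.8,0],[-0.176,0,-0.009,0,1.0,0],[-0.176,0,-0.009,0,1.0,0],[-0.19,0,0.019,0,1.2,0],[-0.19,0,0.019,0,1.2,0],[-0.199,0,0.049,0,1.4,0],[-0.199,0,0.049,0,1.4,0],[-0.201,0,0.076,0,1.571,0],[-0.201,0,0.076,0,1.571,0],[-0.201,0,0.076,0,1.571,0],[-0.201,0,0.076,0,1.571,0]]'
python3 -c "
from h import *
g,R=grasp();print(g,R)
for w in (.26,.52,.78,1.047): go((.625,-.145,.12),Ro.from_rotvec([0,0,w]).as_matrix()@R)"
```

```text
t: 15.17
ee_pos: [0.6405, -0.0107, 0.1959]
eef_rot: [1.508, -1.638, 0.867]
force: [0.2, 0.1, -1.8]
opening: 0.0534
finger_force: 63.8
[ 0.62937492 -0.14424697  0.1179899 ] [[-4.10365725e-02 -9.96571619e-01 -7.18401595e-02]
 [-5.00709559e-01  8.27323064e-02 -8.61652658e-01]
 [ 8.64642086e-01  6.11782835e-04 -5.02387986e-01]]
row [0.005, 0.039, 0.004] [0.225, 0.0, -0.131] n>= 2.1
row [0.011, 0.071, 0.015] [0.45, 0.0, -0.261] n>= 4.2
row [0.022, 0.099, 0.033] [0.674, 0.0, -0.392] n>= 6.2
row [0.036, 0.12, 0.058] [0.905, 0.001, -0.526] n>= 8.4
```

```bash
python3 -m pendant '[[0.005,0.039,0.004,0.225,0,-0.131],[0.005,0.039,0.004,0.225,0,-0.131],[0.011,0.071,0.015,0.45,0,-0.261],[0.011,0.071,0.015,0.45,0,-0.261],[0.022,0.099,0.033,0.674,0,-0.392],[0.022,0.099,0.033,0.674,0,-0.392],[0.036,0.12,0.058,0.905,0,-0.526],[0.036,0.12,0.058,0.905,0,-0.526],[0.036,0.12,0.058,0.905,0,-0.526],[0.036,0.12,0.058,0.905,0,-0.526]]'
python3 -c "
from h import *
g,R=grasp();print(g,R.T@[0,0,-.085]);print(R)
save('side','s4.png');save('scene','c4.png')
im=np.hstack([cv2.imread('pics/s4.png')[180:380,230:530],cv2.imread('pics/c4.png')[130:330,180:480]]);cv2.imwrite('pics/m4.png',im)"
```

```text
t: 16.0
ee_pos: [0.5146, -0.0716, 0.1995]
eef_rot: [2.373, -0.746, 1.368]
force: [-0.1, -0.3, -1.1]
opening: 0.0532
finger_force: 64.1
[ 0.6244482  -0.14867035  0.12187722] [-0.07357805 -0.00015912  0.04255872]
[[ 0.41120493 -0.57319465  0.70877246]
 [-0.28566645 -0.8194171  -0.49694094]
 [ 0.86562416  0.00187206 -0.50069083]]
```

View pics/m4.png

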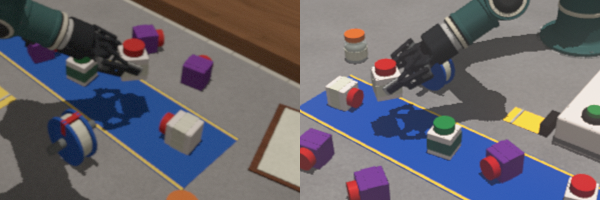

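Bottle 2 is held upright over its place.

```bash
python3 -m pendant '[[-0.026,0,0.015,0,0,0],[-0.052,0,0.03,0,0,0],[-0.061,0,0.035,0,0,0],[-0.067,0,0.0385,0,0,0],[-0.07,0,0.0405,0,0,0],[-0.0735,0,0.0425,0,0,0],[-0.0735,0,0.0425,0,0,0]]' | grep -E "pos|force"
for i in 1 2 3 4 5; do python3 -m pendant '[[-0.0013,0,0.00075,0,0,0],[-0.0013,0,0.00075,0,0,0]]' | grep -E "pos|^force"; done
```

```text
ee_pos: [0.5154, -0.0691, 0.1139]
force: [-0.0, -0.1, -0.9]
finger_force: 64.0
ee_pos: [0.5154, -0.0693, 0.1128]
force: [-0.8, -0.0, -1.2]
ee_pos: [0.5152, -0.0694, 0.1109]
force: [-0.3, 0.4, -1.9]
ee_pos: [0.5152, -0.0693, 0.1093]
force: [0.0, 0.1, 1.5]
ee_pos: [0.5154, -0.0693, 0.1087]
force: [-4.5, 0.5, 7.8]
ee_pos: [0.5158, -0.0692, 0.1083]
force: [-5.9, 0.6, 14.6]
```

```bash
python3 -m pendant '[[0.003,0,-0.0017,0,0,0],[0.003,0,-0.0017,0,0,0]]'|grep ^force; python3 -m pendant '[[0,0,0,0,0,0],[0,0,0,0,0,0],[0,0,0,0,0,0],[0,0,0,0,0,0],[0,0,0,0,0,0],[0,0,0,0,0,0],[0,0,-0.02,0,0,0],[0,0,-0.04,0,0,0],[0.02,0,-0.07,0,0,0],[0.05,0,-0.1,0,0,0],[0.09,0,-0.12,0,0,0],[0.09,0,-0.12,0,0,0]]' 0.085 60
python3 -c "
from h import *
g,R=grasp();print(g,R.T@[0,0,.1]);
go((.62,-.24,.24),frame((0,0,-1),(1,0,0)));go((.62,-.24,.24),frame((0,0,-1),(-1,0,0)));print(get_state()['q'].round(2))"
```

```text
force: [-0.1, -1.0, -1.2]
t: 18.68
ee_pos: [0.4682, -0.0344, 0.2539]
eef_rot: [2.368, -0.74, 1.384]
force: [0.3, 0.5, -0.1]
opening: 0.0852
finger_force: 0.0
[ 0.57931948 -0.11102964  0.17777715] [ 0.08710744 -0.00014191 -0.04911491]
row [0.242, 0.083, 0.141] [1.129, -0.594, -1.934] n>= 18.5
row [0.242, 0.083, 0.141] [-0.51, -0.97, 0.871] n>= 11.2
[ 0.5   0.61 -0.78  2.35  2.16  1.17  2.15]
```

```bash
python3 -m pendant '[[0.035,0,-0.02,0,0,0],[0.07,0,-0.04,0,0,0],[0.242,0.083,0.141,-0.51,-0.97,0.871],[0.242,0.083,0.141,-0.51,-0.97,0.871],[0.242,0.083,0.141,-0.51,-0.97,0.871],[0.242,0.083,0.141,-0.51,-0.97,0.871],[0.242,0.083,0.141,-0.51,-0.97,0.871],[0.242,0.083,0.141,-0.51,-0.97,0.871],[0.242,0.083,0.141,-0.51,-0.97,0.871],[0.242,0.083,0.141,-0.51,-0.97,0.871],[0.242,0.083,0.141,-0.51,-0.97,0.871],[0.242,0.083,0.141,-0.51,-0.97,0.871],[0.242,0.083,0.141,-0.51,-0.97,0.871],[0.242,0.083,0.141,-0.51,-0.97,0.871],[0.242,0.083,0.141,-0.51,-0.97,0.871],[0.242,0.083,0.141,-0.51,-0.97,0.871]]'
python3 - <<'E'
from h import *
im=bottles();cv2.imwrite("pics/w3.png",im[:,:,::-1]);print(grasp(),get_state()['q'].round(2))
E
```

```text
t: 20.02
ee_pos: [0.6199, -0.2438, 0.3854]
eef_rot: [2.209, -2.227, -0.023]
force: [0.1, 0.1, -0.5]
opening: 0.0848
finger_force: 0.0
0.95 4600 [172.8, 308.6] 689 white rect [ 0.625 -0.298] [0.049 0.049] 7.6 red [ 0.62  -0.259]
0.95 3890 [307.2, 312.6] 961 white rect [ 0.628 -0.15 ] [0.06  0.057] 55.3 red [ 0.63  -0.123]
0.92 5048 [267.2, 138.6] 41 red [ 0.849 -0.185]
0.49 82 [430.4, 135.1] 8
(array([ 0.61793455, -0.24261509,  0.23073944]), array([[-0.00224652, -0.99993321, -0.01133714],
       [-0.99999491,  0.00222068,  0.00229159],
       [-0.00226626,  0.01134223, -0.99993311]])) [ 1.1   1.14 -1.57  1.52  1.14  1.6   2.72]
```

View pics/w3.png

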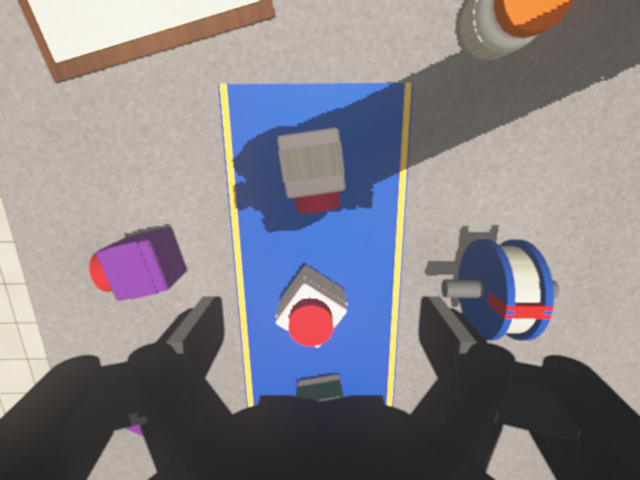

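```bash
python3 -c "
from h import *
C=cam('wrist')
P=np.array([unproj(C,p,.054)[:2] for p in((135,278),(128,340),(193,345),(199,286))]);print(P,P.mean(0),(P[2]+P[3]-P[0]-P[1])/2)
print(unproj(C,(312,525),.1),unproj(C,(288,462),.05))
"
python3 -m pendant '[[0,0,0,0,0,-0.125],[0,0,0,0,0,-0.25],[0,0,0,0,0,-0.375],[0,0,0,0,0,-0.5],[0,0,0,0,0,-0.625],[0,0,0,0,0,-0.75],[0,0,0,0,0,-0.875],[0,0,0,0,0,-1],[0,0,0,0,0,-1.125],[0,0,0,0,0,-1.25],[0,0,0,0,0,-1.375],[0,0,0,0,0,-1.5],[0,0,0,0,0,-1.57],[0,0,0,0,0,-1.57],[0,0,0,0,0,-1.57]]'; python3 -c "
from h import *
print(get_state()['q'].round(2),grasp())"
```

```text
[[ 0.65494296 -0.32209605]
 [ 0.60143244 -0.32776807]
 [ 0.59608188 -0.27191682]
 [ 0.64974882 -0.26661815]] [ 0.62555152 -0.29709977] [-0.00527235  0.05566457]
[ 0.44309106 -0.17557914  0.1       ] [ 0.47648942 -0.17589623  0.05      ]
t: 21.37
ee_pos: [0.4921, -0.0035, 0.2691]
eef_rot: [2.861, -0.912, 0.311]
force: [-0.2, 0.3, 0.3]
opening: 0.0853
finger_force: 0.0
[ 0.91  1.2  -1.57  2.08  1.47  1.49  2.92] (array([ 0.51643362, -0.03111158,  0.1185233 ]), array([[ 0.79715693, -0.58292864,  0.15727373],
       [-0.5576607 , -0.81069998, -0.17826968],
       [ 0.23142032,  0.05440353, -0.97133151]]))
```

The turn went toward the joint limit, so I'll undo it and turn the other way.

```bash
python3 -c "
from h import *
go((.55,-.15,.26),frame((0,0,-1),(-1,0,0)))
go((.55,-.15,.26),frame((0,0,-1),(0,1,0)))"
```

```text
row [0.162, 0.093, -0.107] [-0.061, -0.242, 0.949] n>= 7.9
row [0.162, 0.093, -0.107] [-0.272, -0.163, 2.509] n>= 20.2
```

```bash
python3 -m pendant '[[0.03,0.02,-0.06,0,0,0],[0.05,0.03,-0.1,0,0,0],[0.162,0.093,-0.107,-0.061,-0.242,0.949],[0.162,0.093,-0.107,-0.061,-0.242,0.949],[0.162,0.093,-0.107,-0.061,-0.242,0.949],[0.162,0.093,-0.107,-0.061,-0.242,0.949],[0.162,0.093,-0.107,-0.061,-0.242,0.949],[0.162,0.093,-0.107,-0.061,-0.242,0.949],[0.162,0.093,-0.107,-0.061,-0.242,0.949],[0.162,0.093,-0.107,-0.061,-0.242,0.949]]'; python3 -c "
from h import *
print(get_state()['q'].round(2),grasp())
go((.55,-.15,.26),frame((0,0,-1),(0,1,0)))"
```

```text
t: 22.2
ee_pos: [0.5505, -0.1522, 0.4154]
eef_rot: [2.21, -2.232, -0.004]
force: [-0.0, 0.4, 0.2]
opening: 0.0851
finger_force: 0.0
[ 1.14  0.92 -1.53  1.73  0.93  1.44  2.6 ] (array([ 0.55013036, -0.15200705,  0.26039462]), array([[-1.01466035e-02, -9.99946126e-01, -2.18891221e-03],
       [-9.99948026e-01,  1.01443932e-02,  1.01850088e-03],
       [-9.96240828e-04,  2.19913276e-03, -9.99997086e-01]]))
row [-0.002, 0.0, 0.0] [0.003, -0.001, 1.561] n>= 12.5
```

```bash
python3 -m pendant '[[0,0,0,0,0,0.8],[0,0,0,0,0,0.8],[0,0,0,0,0,0.8],[0,0,0,0,0,0.8],[0,0,0,0,0,0.8],[0,0,0,0,0,0.8],[0,0,0,0,0,1.56],[0,0,0,0,0,1.56],[0,0,0,0,0,1.56],[0,0,0,0,0,1.56],[0,0,0,0,0,1.56],[0,0,0,0,0,1.56],[0,0,0,0,0,1.56],[0,0,0,0,0,1.56]]'; python3 -c "
from h import *
print(get_state()['q'].round(2))
go((.62,-.3,.26),frame((0,0,-1),(1,0,0)))"
```

```text
t: 23.37
ee_pos: [0.5502, -0.1512, 0.4154]
eef_rot: [0.01, -3.139, 0.002]
force: [0.2, 0.5, -0.0]
opening: 0.0849
finger_force: 0.0
[ 1.07  0.67 -1.24  1.74  0.67  1.24  1.23]
row [-0.069, -0.149, 0.0] [-0.003, -0.001, 1.577] n>= 12.6
```

```bash
python3 -m pendant '[[-0.069,-0.149,0,0,0,1.577],[-0.069,-0.149,0,0,0,1.577],[-0.069,-0.149,0,0,0,1.577],[-0.069,-0.149,0,0,0,1.577],[-0.069,-0.149,0,0,0,1.577],[-0.069,-0.149,0,0,0,1.577],[-0.069,-0.149,0,0,0,1.577],[-0.069,-0.149,0,0,0,1.577],[-0.069,-0.149,0,0,0,1.577],[-0.069,-0.149,0,0,0,1.577],[-0.069,-0.149,0,0,0,1.577],[-0.069,-0.149,0,0,0,1.577],[-0.069,-0.149,0,0,0,1.577],[-0.069,-0.149,0,0,0,1.577]]'; python3 -c "
from h import *
print(get_state()['q'].round(2))
im=bottles();cv2.imwrite('pics/w4.png',im[:,:,::-1])
pick((-.09,.996),(.6255,-.297),30)"
```

```text
t: 24.53
ee_pos: [0.6202, -0.2999, 0.4144]
eef_rot: [-2.218, -2.22, 0.003]
force: [-0.1, 0.6, -0.4]
opening: 0.0848
finger_force: 0.0
[ 0.91  0.67 -0.81  1.45  0.5   1.24  0.05]
0.87 4518 [50.4, 330.4] 1446 white rect [ 0.628 -0.148] [0.056 0.054] 55.2 red [ 0.629 -0.136]
0.61 3668 [208.9, 322.2] 756 white rect [ 0.622 -0.278] [0.053 0.017] 7.4 red [ 0.621 -0.262]
0.59 5377 [113.8, 505.6] 2 red [ 0.847 -0.187]
pre
row [0.13, -0.005, 0.167] [-0.026, -0.525, -0.083] n>= 5.1
then row [0,0,.1]
```

View pics/w4.png

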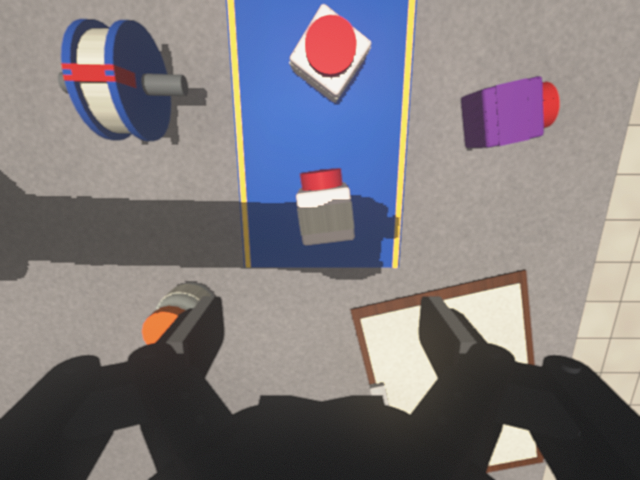

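The view fits the measured pose of bottle 1, with its cap to +y at about (180, 321). Bottle 2 is standing.

```bash
python3 -m pendant '[[0.13,-0.005,0.167,-0.026,-0.525,-0.083],[0.13,-0.005,0.167,-0.026,-0.525,-0.083],[0.13,-0.005,0.167,-0.026,-0.525,-0.083],[0.13,-0.005,0.167,-0.026,-0.525,-0.083],[0.13,-0.005,0.167,-0.026,-0.525,-0.083],[0.13,-0.005,0.167,-0.026,-0.525,-0.083],[0.13,-0.005,0.167,-0.026,-0.525,-0.083],[0.13,-0.005,0.167,-0.026,-0.525,-0.083]]' | grep pos
python3 -c "
from h import *
C=cam('wrist');im=bottles();pick((-.09,.996),(.6255,-.297),30)
print(get_state()['q'].round(2))"
```

```text
ee_pos: [0.6155, -0.17, 0.2481]
0.87 13521 [33.7, 358.3] 0 red [ 0.634 -0.163]
0.69 7849 [151.1, 611.4] 0
pre
row [0.002, -0.001, 0.0] [-0.001, 0.0, -0.007] n>= 0.1
then row [0,0,.1]
[ 0.49  0.7  -0.51  1.77  1.09  0.99 -0.58]
```

```bash
python3 -c "
from h import *
C=cam('wrist');im=bottles(C)
h=cv2.cvtColor(im,cv2.COLOR_RGB2HSV);r=((h[...,0]<8)|(h[...,0]>172))&(h[...,1]>140)&(h[...,2]>50)
n,l,st,ce=cv2.connectedComponentsWithStats(r.astype(np.uint8))
print([(st[i,4],ce[i].round()) for i in range(1,n) if st[i,4]>80]); print('expect cap',proj(C,(.622,-.258,.03)),'body',proj(C,(.6255,-.297,.054)), im[tuple(proj(C,(.6255,-.297,.054)).astype(int))])"
```

```text
0.77 9723 [243.3, 312.8] 4552 white rect [ 0.624 -0.295] [0.055 0.057] 9.3 red [ 0.62  -0.261]
0.77 11830 [32.2, 356.0] 0 red [ 0.634 -0.164]
0.56 7887 [143.9, 609.6] 15
[(np.int32(9672), array([362.,  35.])), (np.int32(3720), array([313., 209.]))]
expect cap [206.38038643 315.5786457 ] body [276.40822726 316.34048124] [238 232 215]
```

```bash
python3 -m pendant '[[0,0,0.03,0,0,0],[0,0,0.06,0,0,0],[0,0,0.09,0,0,0],[0,0,0.1,0,0,0],[0,0,0.1,0,0,0],[0,0,0.1,0,0,0]]' | grep -E "pos|force"
python3 -m pendant '[[0,0,0,0,0,0],[0,0,0,0,0,0],[0,0,0,0,0,0],[0,0,0,0,0,0],[0,0,0,0,0,0],[0,0,0,0,0,0],[0,0,0,0,0,0],[0,0,0,0,0,0],[0,0,0,0,0,0]]' 0 60
python3 -c "
from h import *
stand((-.12,.993))"
```

```text
ee_pos: [0.6196, -0.2199, 0.1621]
force: [-0.1, 0.9, 1.0]
finger_force: 0.0
t: 26.75
ee_pos: [0.6203, -0.2185, 0.1633]
eef_rot: [1.835, 1.998, -0.488]
force: [-1.9, 3.0, 7.0]
opening: 0.0537
finger_force: 62.5
lift [-0.04   0.    -0.069]
row [-0.2, 0.007, 0.076] [0.049, 1.57, -0.023] n>= 12.6
```

```bash
python3 -m pendant '[[-0.023,0,-0.04,0,0,0],[-0.046,0,-0.08,0,0,0],[-0.06,0,-0.079,0,0.1,0],[-0.077,0,-0.077,0,0.2,0],[-0.106,0,-0.068,0,0.4,0],[-0.106,0,-0.068,0,0.4,0],[-0.132,0,-0.053,0,0.6,0],[-0.132,0,-0.053,0,0.6,0],[-0.157,0,-0.033,0,0.8,0],[-0.157,0,-0.033,0,0.8,0],[-0.176,0,-0.009,0,1.0,0],[-0.176,0,-0.009,0,1.0,0],[-0.19,0,0.019,0,1.2,0],[-0.19,0,0.019,0,1.2,0],[-0.199,0,0.049,0,1.4,0],[-0.199,0,0.049,0,1.4,0],[-0.201,0,0.076,0,1.571,0],[-0.201,0,0.076,0,1.571,0],[-0.201,0,0.076,0,1.571,0],[-0.201,0,0.076,0,1.571,0]]'
python3 -c "
from h import *
g,R=grasp();print(g,R);print(get_state()['q'].round(2))
save('side','s5.png');save('scene','c5.png')
im=np.hstack([cv2.imread('pics/s5.png')[200:480,180:580],cv2.imread('pics/c5.png')[90:370,80:480]]);cv2.imwrite('pics/m5.png',im)"
```

```text
t: 28.42
ee_pos: [0.6374, -0.4308, 0.1952]
eef_rot: [-1.504, -1.638, -0.87]
force: [-0.7, 0.9, -0.1]
opening: 0.0535
finger_force: 62.7
[ 0.62610444 -0.29700572  0.11781227] [[-4.28293507e-02  9.96434646e-01 -7.26886744e-02]
 [ 4.97582612e-01  8.43643693e-02  8.63304232e-01]
 [ 8.66358581e-01  8.06139265e-04 -4.99421825e-01]]
[ 1.08  1.34 -1.01  1.04  0.07  1.63  0.44]
```

View pics/m5.png

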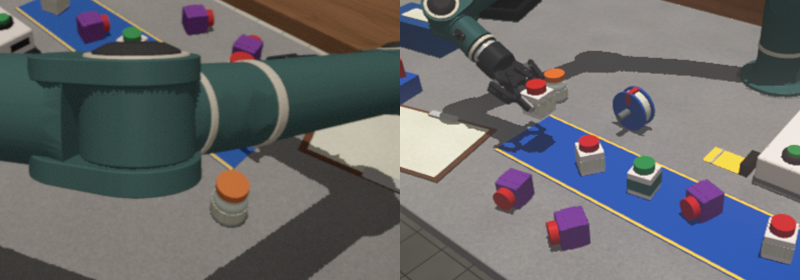

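Bottle 1 is held upright at its place and the arm is clear of the jar. Lowering.

```bash
python3 -m pendant '[[-0.026,0,0.015,0,0,0],[-0.052,0,0.03,0,0,0],[-0.061,0,0.035,0,0,0],[-0.067,0,0.0385,0,0,0],[-0.07,0,0.0405,0,0,0],[-0.0735,0,0.0425,0,0,0],[-0.0735,0,0.0425,0,0,0]]' | grep -E "pos|force"
for i in 1 2 3; do python3 -m pendant '[[-0.0013,0,0.00075,0,0,0],[-0.0013,0,0.00075,0,0,0]]' | grep -E "pos|^force"; done
```

```text
ee_pos: [0.6377, -0.4309, 0.112]
force: [-1.2, -0.2, -2.0]
finger_force: 62.7
ee_pos: [0.6376, -0.4311, 0.1105]
force: [0.6, -0.3, -1.6]
ee_pos: [0.6374, -0.431, 0.1082]
force: [-0.1, -0.7, -1.9]
ee_pos: [0.6374, -0.4311, 0.1075]
force: [-1.1, -0.9, 3.1]
```

```bash
python3 -m pendant '[[0,0,0,0,0,0],[0,0,0,0,0,0],[0,0,0,0,0,0],[0,0,0,0,0,0],[0,0,0,0,0,0],[0,0,0,0,0,0],[0,0,-0.02,0,0,0],[0,0,-0.04,0,0,0],[0.02,0,-0.07,0,0,0],[0.05,0,-0.1,0,0,0],[0.09,0,-0.12,0,0,0],[0.13,0,-0.13,0,0,0],[0.17,0,-0.14,0,0,0],[0.17,0,-0.14,0,0,0]]' 0.085 60
python3 -c "
from h import *
g,R=grasp();print(g,get_state()['q'].round(2))
go((.45,-.24,.26),frame((0,0,-1),(1,0,0)))"
```

```text
t: 30.77
ee_pos: [0.6414, -0.4652, 0.3345]
eef_rot: [-1.501, -1.648, -0.878]
force: [0.6, 0.6, 1.8]
opening: 0.0848
finger_force: 0.0
[ 0.63076051 -0.33150383  0.25681768] [ 1.07  1.22 -1.04  0.91 -0.01  1.81  0.36]
row [0.192, -0.17, 0.167] [-0.034, -1.046, 0.085] n>= 8.4
```

```bash
python3 -m pendant '[[0.192,-0.17,0.167,-0.034,-1.046,0.085],[0.192,-0.17,0.167,-0.034,-1.046,0.085],[0.192,-0.17,0.167,-0.034,-1.046,0.085],[0.192,-0.17,0.167,-0.034,-1.046,0.085],[0.192,-0.17,0.167,-0.034,-1.046,0.085],[0.192,-0.17,0.167,-0.034,-1.046,0.085],[0.192,-0.17,0.167,-0.034,-1.046,0.085],[0.192,-0.17,0.167,-0.034,-1.046,0.085],[0.192,-0.17,0.167,-0.034,-1.046,0.085],[0.192,-0.17,0.167,-0.034,-1.046,0.085],[0.192,-0.17,0.167,-0.034,-1.046,0.085],[0.192,-0.17,0.167,-0.034,-1.046,0.085],[0.192,-0.17,0.167,-0.034,-1.046,0.085]]'
python3 -c "
from h import *
print(grasp()[0],get_state()['q'].round(2))
a=save('wrist','w6.png');b=save('scene','c6.png')
im=np.hstack([a[:,:,::-1],b[:,:,::-1]]);cv2.imwrite('pics/m6.png',cv2.resize(im,(800,300),interpolation=cv2.INTER_AREA))"
```

```text
t: 31.85
ee_pos: [0.4507, -0.2429, 0.4059]
eef_rot: [-2.217, -2.21, 0.009]
force: [1.0, -0.1, 0.6]
opening: 0.0849
finger_force: 0.0
[ 0.44883638 -0.24224449  0.25092638] [ 1.23  0.42 -1.    1.89  0.41  1.07  0.07]
```

View pics/m6.png

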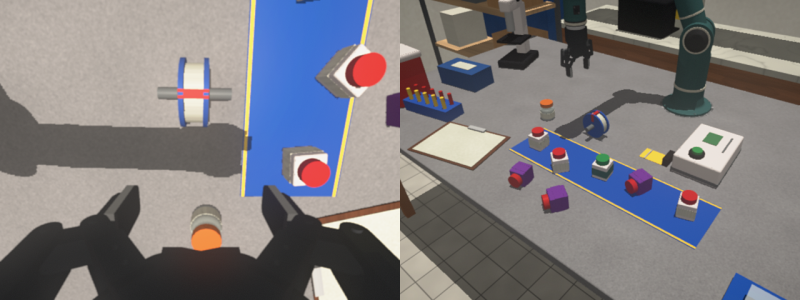

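All three red-capped bottles are standing in the lane, next to the green-capped one. The reel is upright at about (149, 310) in the full-size wrist view. Next I'll measure the reel and the cradle.

```bash
cat > reel.py <<'E'
from h import *
C=cam('wrist');im=get_image('wrist')
h=cv2.cvtColor(im,cv2.COLOR_RGB2HSV);y=cv2.inRange(h,(18,110,110),(34,255,255))
n,l,st,ce=cv2.connectedComponentsWithStats(y)
for i in range(1,n):
    if st[i,4]>400:
        ys,xs=np.where(l==i);P=np.array([unproj(C,(v,u),0)[:2] for u,v in zip(xs,ys)]).astype(np.float32)
        r=cv2.minAreaRect(P);print("yellow",st[i,4],np.round(r[0],3),np.round(r[1],3),round(r[2],1))
for d in silhouettes('wrist','reel'):
    m=d['region'];ys,xs=np.where(m);W=np.array([unproj(C,(v,u),.05)[:2] for u,v in zip(xs,ys)])
    print('reel',round(d['score'],2),d['pixel'],W.min(0).round(3),W.max(0).round(3))
    for lo in (W[:,0].min(),W[:,0].max()-.02):
        s=W[(W[:,0]>=lo)&(W[:,0]<=lo+.02)];print('  axle end y',s[:,1].mean().round(4),np.ptp(s[:,1]).round(3))
    px=im[m].astype(int);q=(px[:,0]>110)&(px[:,0]>1.8*px[:,1])&(px[:,0]>1.8*px[:,2])
    if q.sum()>30: M=np.array([unproj(C,(v,u),.1)[:2] for u,v in zip(xs[q],ys[q])]);print('  mark',M.min(0).round(3),M.max(0).round(3),M.mean(0).round(3))
    break
for d in spot_in('wrist','ready')[:2]: print('ready',d['score'],d['pixel'],unproj(C,d['pixel'],.078).round(3))
E
python3 reel.py
python3 -m pendant '[[0.04,0,0,0,0,0],[0.08,0,0,0,0,0],[0.12,0,0,0,0,0],[0.16,0,0,0,0,0],[0.17,0,0,0,0,0],[0.17,0,0,0,0,0],[0.17,0,0,0,0,0]]' 0.062 20 | grep pos
python3 reel.py
```

```text
yellow 1476 [ 0.531 -0.203] [0.006 0.339] 0.1
yellow 744 [ 0.712 -0.276] [0.005 0.192] 0.2
reel 0.7 [148.4, 310.3] [ 0.382 -0.225] [ 0.495 -0.123]
  axle end y -0.1725 0.018
  axle end y -0.174 0.018
  mark [ 0.419 -0.179] [ 0.46  -0.167] [ 0.439 -0.174]
ee_pos: [0.451, -0.072, 0.4068]
yellow 1796 [ 0.531 -0.098] [0.007 0.468] 0.4
yellow 1277 [0.712 0.006] [0.006 0.26 ] 0.2
yellow 4287 [0.424 0.093] [0.06  0.066] 2.0
yellow 1040 [0.426 0.044] [0.06  0.018] 1.9
reel 0.72 [312.7, 313.1] [ 0.382 -0.235] [ 0.496 -0.121]
  axle end y -0.1735 0.021
  axle end y -0.1741 0.022
  mark [ 0.42  -0.179] [ 0.459 -0.165] [ 0.439 -0.172]
```

```bash
python3 -c "
from h import *
s=get_state();print(s['opening'],s['q'].round(2))
go((.439,-.206,.26),frame((0,0,-1),(1,0,0)),0)
go((.439,-.206,.208),frame((0,0,-1),(1,0,0)),0)"
```

```text
0.06227468264703087 [ 1.02  0.33 -1.08  2.    0.34  1.02 -0.22]
row [-0.133, -0.01, 0.146] [-0.012, -0.002, -0.005] n>= 4.7
row [-0.133, -0.009, 0.198] [-0.012, -0.002, -0.005] n>= 5.7
```

```bash
python3 -m pendant '[[-0.04,-0.003,0,0,0,0],[-0.08,-0.006,0,0,0,0],[-0.12,-0.01,0.01,0,0,0],[-0.133,-0.01,0.04,-0.012,0,-0.005],[-0.133,-0.01,0.08,-0.012,0,-0.005],[-0.133,-0.01,0.12,-0.012,0,-0.005],[-0.133,-0.01,0.146,-0.012,0,-0.005],[-0.133,-0.01,0.146,-0.012,0,-0.005],[-0.133,-0.01,0.146,-0.012,0,-0.005]]' 
python3 reel.py; python3 -c "
from h import *
go((.439,-.206,.208),frame((0,0,-1),(1,0,0)),0)
save('scene','c7.png');save('side','s7.png');save('wrist','w7.png')
w=cv2.resize(cv2.imread('pics/w7.png'),(400,300));cv2.imwrite('pics/m7.png',np.hstack([cv2.imread('pics/s7.png')[180:480,180:380],w,cv2.imread('pics/c7.png')[80:380,200:400]]))"
```

```text
t: 33.58
ee_pos: [0.4385, -0.2055, 0.26]
eef_rot: [-2.217, -2.221, -0.002]
force: [0.7, -0.6, 0.5]
opening: 0.0619
finger_force: 0.0
yellow 2695 [ 0.531 -0.158] [0.006 0.217] 0.2
reel 0.95 [217.4, 319.7] [ 0.381 -0.23 ] [ 0.497 -0.123]
  axle end y -0.1725 0.019
  axle end y -0.1743 0.018
  mark [ 0.419 -0.179] [ 0.46  -0.166] [ 0.439 -0.173]
row [-0.001, -0.001, 0.055] [0.003, 0.0, 0.002] n>= 1.3
```

View pics/m7.png

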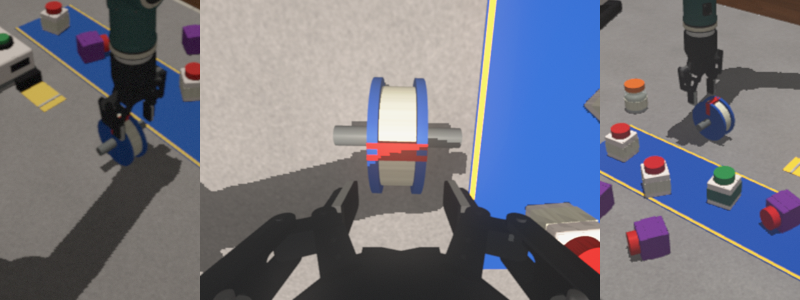

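```bash
python3 -m pendant '[[0,0,0.02,0,0,0],[0,0,0.04,0,0,0],[0,0,0.053,0,0,0],[0,0,0.053,0,0,0],[0.004,0,0.053,0,0,0],[0.007,0,0.053,0,0,0],[0.010,0,0.053,0,0,0],[0.013,0,0.053,0,0,0],[0.016,0,0.053,0,0,0],[0.019,0,0.053,0,0,0],[0.022,0,0.053,0,0,0],[0.025,0,0.053,0,0,0],[0.025,0,0.053,0,0,0]]' 
python3 reel.py
```

```text
t: 34.97
ee_pos: [0.4388, -0.1789, 0.2078]
eef_rot: [-2.216, -2.225, -0.002]
force: [0.8, 1.6, 0.5]
opening: 0.0622
finger_force: 0.0
yellow 3859 [ 0.531 -0.134] [0.007 0.184] 0.2
yellow 429 [ 0.531 -0.287] [0.007 0.037] 0.1
reel 0.77 [268.1, 318.8] [ 0.38  -0.222] [ 0.499 -0.105]
  axle end y -0.1552 0.019
  axle end y -0.1566 0.019
  mark [ 0.42  -0.144] [ 0.46  -0.131] [ 0.44  -0.137]
```

It is rolling cleanly: the mark turned by as much as the reel advanced. I'll keep going with slight steering.

```bash
python3 -m pendant '[[0.004,0,0,0,0,-0.006],[0.008,0,0,0,0,-0.013],[0.012,0,0,0,0,-0.019],[0.016,0,0,0,0,-0.026],[0.02,0,0,0,0,-0.032],[0.024,0,0,0,0,-0.038],[0.028,0,0,0,0,-0.045],[0.032,0,0,0,0,-0.051],[0.036,0,0,0,0,-0.058],[0.04,0,0,0,0,-0.064],[0.044,0,0,0,0,-0.07],[0.048,0,0,0,0,-0.077],[0.052,0,0,0,0,-0.08],[0.056,-0.001,0,0,0,-0.08],[0.06,-0.001,0,0,0,-0.08],[0.064,-0.0015,0,0,0,-0.08],[0.068,-0.0015,0,0,0,-0.08],[0.072,-0.002,0,0,0,-0.08],[0.076,-0.002,0,0,0,-0.08],[0.08,-0.0025,0,0,0,-0.08]]' 
python3 reel.py
```

```text
t: 36.78
ee_pos: [0.4361, -0.0993, 0.2079]
eef_rot: [-2.127, -2.311, -0.002]
force: [0.1, -0.6, -0.4]
opening: 0.062
finger_force: 0.0
yellow 3892 [ 0.531 -0.047] [0.006 0.185] 0.2
reel 0.81 [266.2, 338.0] [ 0.381 -0.14 ] [ 0.499 -0.026]
  axle end y -0.0759 0.02
  axle end y -0.0763 0.019
  mark [ 0.429 -0.031] [ 0.444 -0.028] [ 0.437 -0.03 ]
```

The reel is rolling straight but ignores the one-sided steering. I'll clamp the flanges lightly from above, pivot it on the spot, and push again.

```bash
python3 -c "
from h import *
F=frame((0,0,-1),(1,0,0))
go((.436,-.1,.240),frame((0,0,-1),(1,.08,0)),0)
go((.4395,-.076,.240),F,0)"
```

```text
row [-0.001, -0.0, -0.032] [0.0, -0.001, 0.004] n>= 0.8
row [0.023, 0.005, -0.032] [0.0, -0.001, 0.084] n>= 1.0
```

```bash
python3 -m pendant '[[-0.003,0,0,0,0,0],[-0.003,0,-0.01,0,0,0],[-0.001,0,-0.025,0,0,0],[0,0,-0.032,0,0,0],[0.008,0.002,-0.032,0,0,0.03],[0.016,0.004,-0.032,0,0,0.06],[0.023,0.005,-0.032,0,0,0.084],[0.023,0.005,-0.032,0,0,0.084],[0.023,0.005,-0.032,0,0,0.084]]' | grep -E "pos|rot|force"
python3 reel.py; python3 -m pendant '[[0,0,0,0,0,0],[0,0,0,0,0,0],[0,0,0,0,0,0],[0,0,0,0,0,0]]' 0.046 20
```

```text
ee_pos: [0.4392, -0.0765, 0.2403]
eef_rot: [-2.221, -2.222, -0.002]
force: [0.5, -0.0, 0.0]
finger_force: 0.0
yellow 2541 [0.426 0.065] [0.061 0.011] 0.1
yellow 3073 [ 0.531 -0.031] [0.204 0.006] 90.0
yellow 4024 [0.426 0.045] [0.06  0.019] 2.0
reel 0.89 [254.0, 318.9] [ 0.381 -0.119] [ 0.498 -0.008]
  axle end y -0.058 0.018
  axle end y -0.0584 0.019
t: 38.17
ee_pos: [0.4391, -0.0765, 0.2398]
eef_rot: [-2.222, -2.22, -0.002]
force: [-0.7, 0.8, 0.4]
opening: 0.0458
finger_force: 0.0
```

```bash
python3 reel.py | grep -A2 reel; python3 reel.py | grep -A2 reel
```

```text
reel 0.66 [253.6, 319.3] [ 0.381 -0.119] [ 0.498 -0.008]
  axle end y -0.0581 0.019
  axle end y -0.0582 0.019
reel 0.8 [254.5, 318.3] [ 0.381 -0.119] [ 0.498 -0.008]
  axle end y -0.0581 0.02
  axle end y -0.0583 0.019
```

```bash
python3 -m pendant '[[0.009,0,0,0,0,0],[0.018,0,0,0,0,0],[0.018,0,0,0,0,0]]' | grep pos; python3 -m pendant '[[0,0,0,0,0,0],[0,0,0,0,0,0],[0,0,0,0,0,0],[0,0,0,0,0,0]]' 0.038 20;python3 -m pendant '[[0,0,0,0,0,-0.03],[0,0,0,0,0,-0.06],[0,0,0,0,0,-0.09],[0,0,0,0,0,-0.12],[0,0,0,0,0,-0.15],[0,0,0,0,0,-0.15],[0,0,0,0,0,-0.15],[0,0,0,0,0,-0.15]]'
python3 reel.py | grep -A2 reel
```

```text
ee_pos: [0.4391, -0.0561, 0.2401]
t: 39.05
ee_pos: [0.4392, -0.0581, 0.24]
eef_rot: [-2.222, -2.22, -0.003]
force: [-1.2, 2.9, 3.4]
opening: 0.04
finger_force: 24.5
t: 39.72
ee_pos: [0.4391, -0.0589, 0.24]
eef_rot: [-2.051, -2.38, -0.001]
force: [-0.4, -2.3, 4.6]
opening: 0.0395
finger_force: 24.7
reel 0.63 [288.8, 323.0] [ 0.383 -0.129] [ 0.5   -0.008]
  axle end y -0.0676 0.022
  axle end y -0.0535 0.021
```

```bash
python3 -m pendant '[[0,0,0,0,0,0],[0,0,0,0,0,0],[0,0,0,0,0,0],[0,0,0,0,0,0],[0,0,0,0,0,0],[-0.015,0,0,0,0,0],[-0.03,0,0,0,0,0],[-0.033,0,0.015,0,0,0],[-0.033,0,0.032,0,0,0],[-0.033,0,0.032,0,0,0],[-0.033,0,0.032,0,0,0]]' 0.062 20 | grep -E "pos|force|open"
python3 reel.py|grep -A2 reel
python3 -m pendant '[[0.003,0,0,0,0,0],[0.006,0,0,0,0,0],[0.009,0,0,0,0,0],[0.012,0,0,0,0,0],[0.015,0,0,0,0,0],[0.0175,0,0,0,0,0],[0.02,0,0,0,0,0],[0.0225,0,0,0,0,0],[0.025,0,0,0,0,0],[0.0275,0,0,0,0,0],[0.03,0,0,0,0,0],[0.0325,0,0,0,0,0],[0.035,0,0,0,0,0],[0.0375,0,0,0,0,0],[0.04,0,0,0,0,0],[0.0425,0,0,0,0,0],[0.045,0,0,0,0,0],[0.0475,0,0,0,0,0],[0.05,0,0,0,0,0],[0.05,0,0,0,0,0]]' | grep -E "pos|^force"
python3 reel.py|grep -A2 reel
```

```text
ee_pos: [0.4437, -0.0906, 0.2075]
force: [0.0, -0.3, -0.4]
opening: 0.0621
finger_force: 0.0
reel 0.72 [249.6, 324.1] [ 0.382 -0.127] [ 0.5   -0.007]
  axle end y -0.0667 0.021
  axle end y -0.0526 0.021
ee_pos: [0.4365, -0.041, 0.208]
force: [-0.5, 0.2, 0.4]
reel 0.59 [270.3, 320.2] [ 0.376 -0.088] [0.494 0.033]
  axle end y -0.0262 0.022
  axle end y -0.0129 0.07
```

```bash
python3 -m pendant '[[0.0025,0,0,0,0,0],[0.005,0,0,0,0,0],[0.0075,0,0,0,0,0],[0.01,0,0,0,0,0],[0.0125,0,0,0,0,0],[0.015,0,0,0,0,0],[0.0175,0,0,0,0,0],[0.02,0,0,0,0,0],[0.0225,0,0,0,0,0],[0.025,0,0,0,0,0],[0.0275,0,0,0,0,0],[0.03,0,0,0,0,0],[0.032,0,0,0,0,0],[0.034,0,0,0,0,0],[0.036,0,0,0,0,0],[0.037,0,0,0,0,0],[0.038,0,0,0,0,0],[0.038,0,0,0,0,0]]' | grep -E "pos|^force"
python3 reel.py; python3 -c "
from h import *
im=save('wrist','w8.png')"
```

```text
ee_pos: [0.431, -0.0038, 0.208]
force: [1.1, -0.5, 1.3]
yellow 3956 [0.531 0.056] [0.006 0.187] 0.2
yellow 17116 [0.424 0.092] [0.061 0.067] 1.8
reel 0.92 [272.1, 319.5] [ 0.371 -0.051] [0.489 0.071]
  axle end y 0.0107 0.022
  axle end y 0.0246 0.022
```

View pics/w8.png

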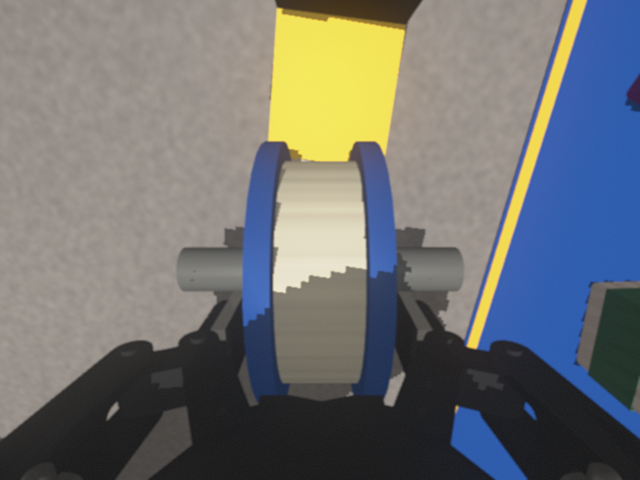

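```bash
python3 -m pendant '[[0.0025,0,0,0,0,0],[0.005,0,0,0,0,0],[0.0075,0,0,0,0,0],[0.01,0,0,0,0,0],[0.012,0,0,0,0,0],[0.014,0,0,0,0,0],[0.015,0,0,0,0,0],[0.015,0,0,0,0,0]]' | grep -E "pos|^force"
python3 -m pendant '[[-0.003,0,0,0,0,0],[-0.003,0,-0.015,0,0,0],[-0.003,0,-0.032,0,0,0],[-0.003,0,-0.032,0,0,0]]' | grep -E "pos|^force"
python3 reel.py; python3 -c "
from h import *
print(grasp()[1])"
```

```text
ee_pos: [0.4287, 0.0112, 0.208]
force: [-0.3, -0.9, -0.7]
ee_pos: [0.4301, 0.0078, 0.2418]
force: [0.6, 0.2, 0.5]
yellow 3148 [0.531 0.069] [0.006 0.208] 0.1
yellow 8527 [0.424 0.097] [0.061 0.058] 1.9
reel 0.81 [236.1, 316.4] [ 0.368 -0.028] [0.485 0.087]
  axle end y 0.027 0.021
  axle end y 0.041 0.02
[[-1.47662667e-01  9.89037756e-01  2.30935387e-04]
 [ 9.89037391e-01  1.47662397e-01  9.24835070e-04]
 [ 8.80596330e-04  3.64967346e-04 -9.99999546e-01]]
```

```bash
python3 -m pendant '[[0.013,0,0,0,0,0],[0.0265,0,0,0,0,0],[0.0265,0,0,0,0,0],[0.0265,0,0,0,0,0]]' 0.046 20| grep pos; python3 -m pendant '[[0,0,0,0,0,0],[0,0,0,0,0,0],[0,0,0,0,0,0],[0,0,0,0,0,0]]' 0.038 20 | grep -E "force|open";python3 -m pendant '[[0,0,0,0,0,0.03],[0,0,0,0,0,0.06],[0,0,0,0,0,0.09],[0,0,0,0,0,0.11],[0,0,0,0,0,0.11],[0,0,0,0,0,0.11],[0,0,0,0,0,0.11]]' | grep -E "pos|force"
python3 reel.py | grep -A2 reel
python3 -m pendant '[[0,0,0,0,0,0],[0,0,0,0,0,0],[0,0,0,0,0,0],[0,0,0,0,0,0],[0,0,0,0,0,0],[-0.015,0,0,0,0,0],[-0.03,0,0,0,0,0],[-0.033,0,0.015,0,0,0],[-0.033,0,0.032,0,0,0],[-0.033,0,0.032,0,0,0],[-0.033,0,0.032,0,0,0]]' 0.062 20 | grep -E "pos|force|open"
python3 reel.py
```

```text
ee_pos: [0.425, 0.0343, 0.2395]
force: [0.8, -0.1, -2.9]
opening: 0.0395
finger_force: 22.2
ee_pos: [0.4252, 0.0341, 0.2401]
force: [-0.1, 0.2, -2.3]
finger_force: 22.2
reel 0.72 [288.4, 320.8] [ 0.369 -0.032] [0.486 0.086]
  axle end y 0.0322 0.02
  axle end y 0.0358 0.02
ee_pos: [0.4263, 0.0014, 0.2077]
force: [-0.4, -0.2, -0.4]
opening: 0.0616
finger_force: 0.0
yellow 3984 [0.531 0.049] [0.006 0.186] 0.3
yellow 11617 [0.424 0.103] [0.061 0.046] 1.8
yellow 424 [ 0.531 -0.108] [0.041 0.006] 90.0
reel 0.74 [243.0, 322.1] [ 0.368 -0.031] [0.487 0.086]
  axle end y 0.0327 0.019
  axle end y 0.036 0.019
```

```bash
python3 -m pendant '[[0.004,0,0,0,0,0],[0.008,0,0,0,0,0],[0.012,0,0,0,0,0],[0.015,0,0,0,0,0],[0.018,0,0,0,0,0],[0.021,0,0,0,0,0],[0.024,0,0,0,0,0],[0.027,0,0,0,0,0],[0.03,0,0,0,0,0],[0.033,0,0,0,0,0],[0.036,0,0,0,0,0],[0.039,0,0,0,0,0],[0.042,0,0,0,0,0],[0.044,0,0,0,0,0],[0.046,0,0,0,0,0],[0.048,0,0,0,0,0],[0.05,0,0,0,0,0],[0.052,0,0,0,0,0],[0.052,0,0,0,0,0]]'
python3 reel.py
```

```text
t: 49.65
ee_pos: [0.4245, 0.0535, 0.2081]
eef_rot: [-2.177, -2.264, -0.002]
force: [-0.7, -0.5, 0.9]
opening: 0.0618
finger_force: 0.0
yellow 3911 [0.531 0.101] [0.006 0.186] 0.2
yellow 469 [0.424 0.123] [0.031 0.004] 2.3
yellow 426 [ 0.532 -0.057] [0.042 0.006] 89.8
reel 0.68 [266.2, 323.2] [0.366 0.013] [0.485 0.129]
  axle end y 0.0768 0.019
  axle end y 0.0803 0.02
  mark [0.417 0.056] [0.436 0.063] [0.426 0.06 ]
```

```bash
python3 -m pendant '[[-0.004,0,0,0,0,0],[-0.006,0,0,0,0,0],[-0.006,0,-0.02,0,0,0],[-0.006,0,-0.06,0,0,0],[-0.006,0,-0.1,0,0,0],[-0.006,0,-0.14,0,0,0],[0.035,0,-0.16,0,0,0],[0.07,0,-0.16,0,0,0],[0.1,0,-0.16,0,0,0],[0.1,0,-0.16,0,0,0]]' 0.062 20
python3 reel.py; python3 -c "
from h import *
A=cam('scene');C=cam('wrist');a=save('wrist','w9.png');b=save('scene','c9.png')
im=np.hstack([a[:,:,::-1],b[:,:,::-1]]);cv2.imwrite('pics/m9.png',cv2.resize(im,(800,300),interpolation=cv2.INTER_AREA))
h=cv2.cvtColor(a,cv2.COLOR_RGB2HSV);g=cv2.inRange(h,(45,100,50),(85,255,255))
n,l,st,ce=cv2.connectedComponentsWithStats(g)
for i in range(1,n):
    if st[i,4]>200: print(st[i],ce[i].round(),unproj(C,ce[i][::-1],.08).round(3))
for d in silhouettes('scene','ready'): print('s',d['score'],d['pixel'],unproj(A,d['pixel'],.08).round(3))
"
```

```text
t: 50.63
ee_pos: [0.4197, 0.1577, 0.3697]
eef_rot: [-2.169, -2.271, -0.009]
force: [-0.6, -0.2, -0.3]
opening: 0.0619
finger_force: 0.0
yellow 1690 [0.53  0.215] [0.006 0.29 ] 0.2
yellow 1738 [0.712 0.156] [0.006 0.342] 0.2
reel 0.93 [310.9, 322.5] [0.369 0.016] [0.483 0.131]
  axle end y 0.0766 0.02
  axle end y 0.0791 0.021
  mark [0.417 0.053] [0.438 0.061] [0.429 0.057]
ready 0.73 [150.2, 322.2] [0.421 0.227 0.078]
ready 0.57 [347.4, 481.6] [0.573 0.062 0.078]
[ 302  118   43   46 1109] [327. 144.] [0.424 0.225 0.08 ]
s 0.54 [239.3, 473.6] [0.404 0.22  0.08 ]
s 0.37 [249.2, 488.8] [0.417 0.259 0.08 ]
```

View pics/m9.png

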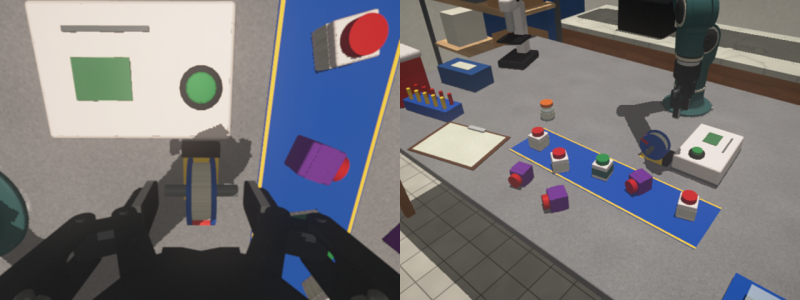

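The reel is upright in the cradle between rib and stop, and all the bottles are standing. The button is at about (.422, .226). I'll press it with the fingers closed.

```bash
python3 -c "
from h import *
go((.422,.226,.3),grasp()[1],0)"; python3 -m pendant '[[0,0,0,0,0,0],[0,0,0,0,0,0],[0,0,0,0,0,0],[0,0,0,0,0,0],[0,0,0,0,0,0],[0,0,0,0,0,0],[0,0,0,0,0,0]]' 0 20 | grep open
```

```text
row [0.074, 0.004, 0.068] [0.0, 0.0, 0.0] n>= 2.4
opening: -0.0001
```

```bash
python3 -c "
from h import *
print(get_state()['ee_pos']);go((.422,.226,.3),frame((0,0,-1),grasp()[1][:,1]),0)"
```

```text
[0.4205615  0.15281382 0.36819856]
row [0.073, 0.004, 0.068] [0.0, -0.001, 0.0] n>= 2.4
```

```bash
python3 -m pendant '[[0.03,0.002,0.02,0,0,0],[0.06,0.004,0.04,0,0,0],[0.073,0.004,0.06,0,0,0],[0.073,0.004,0.068,0,0,0],[0.073,0.004,0.068,0,0,0],[0.073,0.004,0.068,0,0,0]]' |grep -E "pos|^force"
python3 -c "
from h import *
C=cam('wrist');a=get_image('wrist')
h=cv2.cvtColor(a,cv2.COLOR_RGB2HSV);g=cv2.inRange(h,(45,100,40),(85,255,255))
n,l,st,ce=cv2.connectedComponentsWithStats(g)
for i in range(1,n):
    if st[i,4]>200: print(st[i],ce[i].round(),unproj(C,ce[i][::-1],.08).round(3))"
python3 -m pendant '[[0,0,0.01,0,0,0],[0,0,0.02,0,0,0],[0,0,0.03,0,0,0],[0,0,0.035,0,0,0],[0,0,0.035,0,0,0]]' |grep -E "pos|^force"
for i in 1 2 3 4; do python3 -m pendant '[[0,0,0.001,0,0,0],[0,0,0.002,0,0,0],[0,0,0.002,0,0,0]]' |grep -E "pos|^force"; done
```

```text
ee_pos: [0.4217, 0.2256, 0.3002]
force: [0.2, 0.5, 0.8]
ee_pos: [0.4217, 0.2254, 0.2641]
force: [-1.0, -1.8, 1.4]
ee_pos: [0.4217, 0.226, 0.2634]
force: [-1.1, -1.9, 3.0]
ee_pos: [0.4217, 0.2261, 0.2614]
force: [-1.2, -1.7, 4.5]
ee_pos: [0.4218, 0.2261, 0.2595]
force: [-1.0, -1.9, 5.6]
ee_pos: [0.4217, 0.2265, 0.2591]
force: [-8.1, -5.9, 25.0]
```

```bash
python3 -m pendant '[[0,0,0.0005,0,0,0],[0,0,0.0005,0,0,0],[0,0,0.0005,0,0,0]]' |grep -E "pos|^force"; python3 -m pendant '[[0,0,-0.02,0,0,0],[0,0,-0.06,0,0,0],[0,0,-0.1,0,0,0],[0,0,-0.12,0,0,0],[0,0,-0.12,0,0,0],[0,0,-0.12,0,0,0]]' |grep -E "^t|pos|^force"
python3 -c "
from h import *
a=save('side','s10.png');b=save('scene','c10.png')
im=np.hstack([a[150:400,120:520,::-1],b[150:400,150:550,::-1]]);cv2.imwrite('pics/m10.png',im)"
```

```text
ee_pos: [0.4217, 0.2266, 0.259]
force: [-7.5, -6.3, 29.7]
t: 54.23
ee_pos: [0.4221, 0.226, 0.3775]
force: [0.0, 1.0, 0.2]
```

View pics/m10.png

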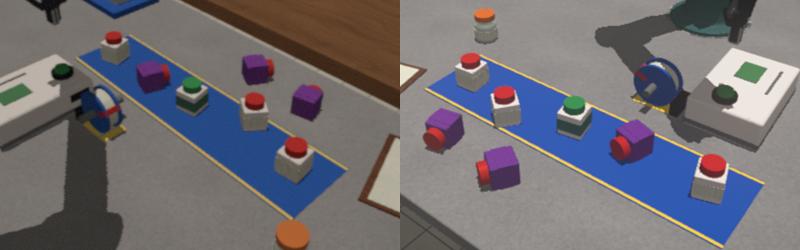

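Three red-capped bottles are standing in the lane, the reel is upright in the cradle, and the button was pressed down to its stop. The bystanders are where they were and the arm is clear.

```bash
python3 -c "
from cell import *
print(hand_in())"
```

```text
the job is handed in; nothing more can be done
None
```

I handed the job in at about 54 s: the three red-capped bottles stand in the lane, the reel was rolled upright into the cradle (steered by twice clamping it lightly and pivoting it on the spot, plus one short roll on its own), and the ready button was pressed to its stop.

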